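# Find and mark the balance point of a loaded bar

## Robot

A 6-joint arm with a two-finger parallel gripper is mounted at the origin on a cart in front of the work surface, level with it; the furniture and walls round the work are solid. World frame = base frame: x ahead of the robot, y to its left, z up, the work surface at z = 0. Lengths are in mm, angles in rad, forces in N, time in s.
With the tool pointing down it reaches from about 325 to 850 mm from the base axis. Payload 4.4 kg.
Tool frame: the origin (TCP) lies at the very end of the fingers, on their centre line; the grasp point (between the pads) lies 19 mm behind it; z points along the fingers, x is the direction in which the jaws open and shut, and the axes are right-handed (so a half turn about z gives the same grasp; the last joint's range is limited). The gripper opens to 94 mm and grips with 3 to 60 N. Pads are 16 mm wide; open, the fingers measure 119 mm over their backs; the gripper's body (75 mm by 177 mm) begins 78 mm behind the grasp point.
Start: joints at [-1.26, 0.207, 1.542, -0, 1.393, -0.15], TCP at [256.186, -514.778, 205.447] pointing down, gripper open.
Joint ranges: [-2.73, 2.73], [-0.86, 2.22], [0.23, 2.46], [-1.11, 4.25], [0.08, 2.63], [-2.82, 2.82]. Speed limits (rad/s): [2.79, 2.79, 3.14, 3.14, 3.14, 3.14].

## Interface

Orientations are given as a rotation vector (axis times angle).
In Python, from plant import status, eyes, workorder gives the robot as it stands. The module is installed in compiled form; this text tells all that it offers.
- The arm moves only by the shell command python3 -m jog 'ROWS' [FORCE]. ROWS is JSON, a list of rows, each a list of 7 numbers: the shift along the tool's x, y, z in mm, then the turn, a rotation vector about the tool's x, y, z in degrees, then the closure, from 0 (fully open) to 1 (shut). A call has 1 to 20 rows; each row shifts and turns the pose as measured when the row begins, along the tool's axes as they then stand; what a row does not reach is not made up. A row lasts 1/8 s, in which the tool goes at most 62.5 mm and 10.7 degrees, less where a joint would pass 70% of its speed; a pose out of reach is approached as far as the arm can. A call with a gripper value outside its range is refused whole. The fingers move at their own pace and stop on an object; FORCE is the grip in N (left out, the last holds). Time passes only in rows, so rows that do not move let the fingers close. It gives the time, the measured TCP pose, the force and the opening at its end, in the units of the state.
- status.sense(): the state, without advancing time (a new reading comes with each control period).
- eyes.get_image(name): name is "side" or "top" or "wrist"; returns a dict with "color" (480x640x3 uint8, red, green, blue), "depth" (480x640 float32, mm along the optical axis (not along the pixel's ray), 0 where there is no reading), "fx", "fy", "cx", "cy" (pixels), "R" (3x3) and "t" (3): a world point X has camera coordinates R X + t. Camera axes: x right, y down, z forward; pixel columns grow to the right and rows downward; lengths in mm; the calibration is good to about 2 mm. A picture is of the moment at which its call begins.
- workorder.hand_in(): hands the job in, once; it reports no verdict.
The state is a dict: "clock": time; "q": joint angles; "qd": joint speeds; "joint_torque": joint torques, N m; "tcp_pos": TCP position; "ee_rot": TCP orientation; "force": force on the tool from outside, world axes, zero at the start; "moment": the same for the moment, N m; "opening": finger opening in mm.
Only numpy, scipy, OpenCV 4.12 (cv2) and the standard library are available. Lean on these libraries where they do the work, as an engineer would, in place of code of your own. Each camera call takes 0.05 s, during which the arm holds its last target.

## Task

Find the balance point of the blue bar: without lifting it off the stand, slide it along over the dark ridge until its low left end tips up and the bar stays level on the ridge by itself, with nothing touching it. Then mark the balance point by gently setting the red rider astride the bar, squarely over the ridge, and leave the bar level with the rider on it. Leave the other things on the bench where they are.

Things in the scene. Friction and masses are not known exactly. Their poses are not given: they have to be found in the camera images.
- balance_stand: fixed aluminium stand, 72 mm wide (x), 340 mm long (y); origin at the centre of its underside; +y points to the robot's left within 0.35 rad. Flat deck 35 mm above the bench; two grey fences along it, 36 mm apart, rise 8 mm above the deck and guide the bar's low end. A dark steel ridge (fulcrum) crosses its middle at y = 0, rising 12 mm above the deck
- ridge_top (a point): middle of the ridge's flat top, 47 mm above the bench; axes as the stand's. The top is 16 mm wide along y and 56 mm long along x
- sample_bar: blue sealed bar, black ends, 28 mm wide (x), 200 mm long (y), 20 mm high, about 0.4 kg; origin at the centre of its underside. An unseen weight fixed inside puts its balance point within 30 mm either way of the middle. It starts along the stand, across the ridge, its middle 50 to 75 mm to the ridge's +y (left) side, +y end down (tilt about 0.08 rad). Friction to slide it: 1 to 3 N
- bar_left_end (a point): centre of the bar's +y (left, at first low) end face, 10 mm above its underside. Near balance this end is still down on the deck with the bar tilted 0.1 to 0.17 rad; once the balance point is over the ridge's flat top the bar tips up, rocks for about a second and comes to rest level (underside 47 mm above the bench); too far and the other end goes down
- rider: red plastic saddle, 50 mm (x) by 26 mm (y), 62 mm high, 35 g, standing on its two legs; origin at the centre of its underside, level with the feet. Slot between the legs 36 mm wide, 14 mm high, running along y. On the 6 mm crosspiece stands a grip tab 24 (x) by 14 (y) mm, from z = 20 to 62 mm. Seated, its crosspiece lies on the bar's top, its feet 6 mm above the bar's underside
- beaker: bystander: glass beaker, 59 mm across, 71 mm high; origin at the centre of its underside
- tape_roll: bystander: roll of tan tape lying flat, 68 mm across, 18 mm high; origin at the centre of its underside
- dropper: bystander: brown dropper bottle with red bulb, 37 mm across, 96 mm high; origin at the centre of its underside
- marker: bystander: black and red marker pen lying flat, 133 mm long, 17 mm thick; origin at the centre of its underside
Not all that is in view belongs to the job. Several things look just like the rider: the one meant starts farthest from the robot's base.

How it is judged (in metres and radians):
On the way:
1. the bar stays level on the ridge, untouched, before the rider is brought to it (angle between sample_bar's own z axis and vertical below 0.04 rad and z of sample_bar in the frame of balance_stand between 0.044 and 0.05 m and linear speed of sample_bar below 0.01 m/s and contact force between the fingers and sample_bar below 0.05 N and horizontal distance between rider and ridge_top above 0.1 m), for 0.4 s.
At the end, for the whole second after the job is handed in: the bar rests level (within 0.04 rad) on the ridge, at rest and untouched; the red rider sits astride it, upright within 0.08 rad, its crosspiece on the bar's top, within 7 mm of the middle of the ridge along the stand, released and at rest (angle between sample_bar's own z axis and vertical below 0.04 rad and z of sample_bar in the frame of balance_stand between 0.044 and 0.05 m and linear speed of each of sample_bar, rider below 0.01 m/s and contact force between the fingers and sample_bar below 0.05 N and y of rider in the frame of ridge_top between -0.007 and 0.007 m and x of rider in the frame of sample_bar between -0.008 and 0.008 m and z of rider in the frame of sample_bar between 0.002 and 0.01 m and angle between rider's own z axis and vertical below 0.08 rad and contact force between the fingers and rider below 0.05 N).
It fails at once if the bar is lifted off the stand (height (world z) of sample_bar above 0.075 m).
It fails at once if the rider strikes the bar or is pressed on it with more than 40 N (contact force between rider and sample_bar above 40 N).
It fails at once if the rider is dropped from more than about 1 cm (linear speed of rider above 0.45 m/s and contact force between the fingers and rider below 0.05 N).
It fails at once if a bystander is moved more than 25 mm (distance of any of beaker, tape_roll, dropper, marker from where it was at the start of the episode above 0.025 m).
It also fails if it takes over 72 s, if anything falls off the work surface, if the arm or the gripper's body presses on something with over 40 N, if the wrist force passes 120 N, or if a joint passes its speed limit or range.

## Working session

There is one attempt and no reset: what is moved stays moved. The work goes in short steps, Python scripts to look and compute and a shell command to move; the robot and the scene stay as the last step left them, time stands still between calls to the robot, and variables do not carry over. Pictures are saved under pics/ and viewed, and the job is handed in when it is done.

```bash
mkdir -p pics; cat > h.py <<'E'
import numpy as np, cv2
from plant import status, eyes, workorder
from scipy.spatial.transform import Rotation as Ro
def shot(n,f):
    d=eyes.get_image(n); np.savez('pics/'+f+'.npz',**d); cv2.imwrite('pics/'+f+'.png',d['color'][...,::-1]); return d
def load(f): return dict(np.load('pics/'+f+'.npz'))
def px(d,u,v):
    z=float(d['depth'][int(v),int(u)]); c=np.array([(u-d['cx'])/d['fx']*z,(v-d['cy'])/d['fy']*z,z]); return d['R'].T@(c-d['t'])
def pz(d,u,v,h):
    o=-d['R'].T@d['t']; r=d['R'].T@np.array([(u-d['cx'])/d['fx'],(v-d['cy'])/d['fy'],1]); return o+r*(h-o[2])/r[2]
def proj(d,X):
    c=d['R']@np.array(X,float)+d['t']; return c[0]/c[2]*d['fx']+d['cx'],c[1]/c[2]*d['fy']+d['cy']
def cloud(d):
    z=d['depth']; v,u=np.mgrid[0:480,0:640]; c=np.stack([(u-d['cx'])/d['fx']*z,(v-d['cy'])/d['fy']*z,z],-1); return (c-d['t'])@d['R']
def crop(f,x0,y0,x1,y1,k,out):
    im=cv2.imread('pics/'+f+'.png')[y0:y1,x0:x1]; cv2.imwrite('pics/'+out+'.png',cv2.resize(im,None,fx=k,fy=k,interpolation=cv2.INTER_CUBIC))
E
python3 - <<'E'
from h import *
print(status.sense())
for n in ['top','side']: shot(n,n+'0')
E
```

```text
{'clock': 0.0, 'q': array([-1.25950149e+00,  2.07388895e-01,  1.54291519e+00, -1.21327733e-05,
        1.39350099e+00, -1.50508672e-01]), 'qd': array([ 0.00170919,  0.00129865,  0.00076877, -0.00087476,  0.00053217,
       -0.00218364]), 'joint_torque': array([-7.70426941e-04, -3.70881307e+01, -2.81418318e+01,  6.97136787e-02,
        3.63377575e-02, -1.76172625e-04]), 'tcp_pos': array([ 255.93540459, -514.01577264,  204.32686114]), 'ee_rot': array([-2.66966395e+00,  1.65334282e+00,  2.65773372e-03]), 'force': array([ 0.35810204,  0.27154008, -0.62858581]), 'moment': array([-0.02973205, -0.0620081 , -0.02262227]), 'opening': 94.13509261163104}
```

View pics/top0.png

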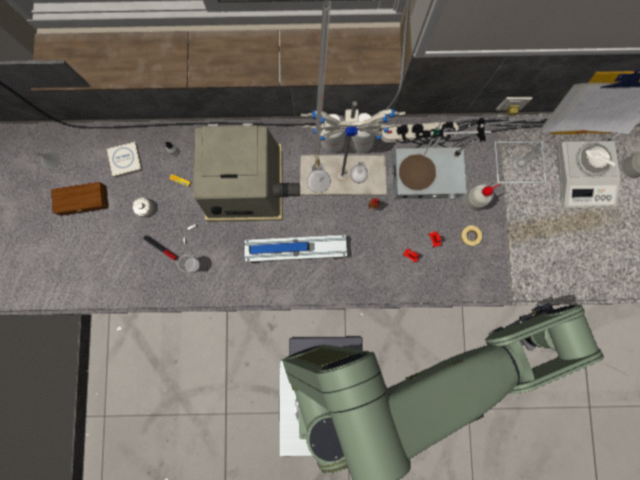

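View pics/side0.png

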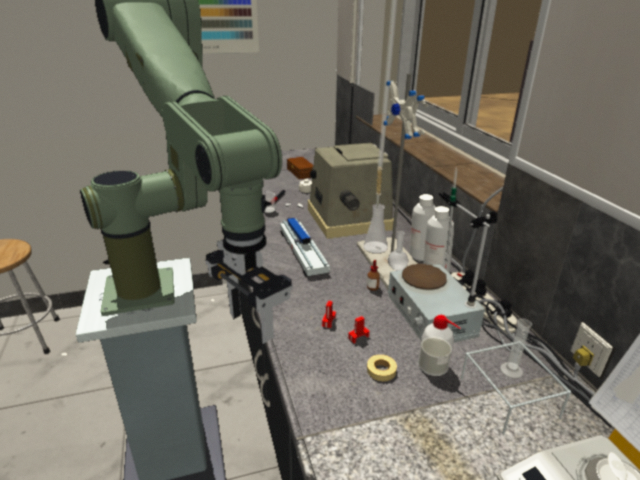

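```bash
python3 - <<'E'
from h import *
d=load('top0')
crop('top0',235,215,355,275,6,'c1'); crop('top0',355,190,495,275,5,'c2')
crop('side0',270,190,400,390,4,'c3')
s=load('side0')
for p in [(411,255),(435,239),(471,235),(375,203),(245,248),(347,245),(190,264),(165,247)]: print(p,px(d,*p).round(1))
print('cam',(-d['R'].T@d['t']).round(0),d['R'].round(3),d['fx'])
P=cloud(d); c=d['color'].astype(int)
blue=(c[...,2]>c[...,0]+60)&(P[...,2]>20)&(P[...,2]<90)&(P[...,0]<650)
v,u=np.nonzero(blue); print(u.min(),u.max(),v.min(),v.max())
Q=P[blue]; 
for y0 in np.arange(Q[:,1].min(),Q[:,1].max(),10):
  m=(Q[:,1]>=y0)&(Q[:,1]<y0+10); print(y0.round(),m.sum(),Q[m].mean(0).round(1))
red=(c[...,0]>c[...,1]+80)&(P[...,2]>5)&(P[...,2]<90)
n,l,st,ce=cv2.connectedComponentsWithStats(red.astype(np.uint8))
for i in range(1,n):
  if st[i,4]>8: print(st[i],P[l==i].mean(0).round(1),P[l==i][:,2].max())
E
```

```text
(411, 255) [ 484.1 -283.4   52.9]
(435, 239) [ 537.2 -367.7   41.7]
(471, 235) [ 555.1 -503.1   -2.6]
(375, 203) [ 654.7 -168.    77.6]
(245, 248) [518.5 264.4  34.5]
(347, 245) [526.8 -77.2   3.9]
(190, 264) [ 4.713e+02  4.563e+02 -2.000e-01]
(165, 247) [531.5 544.8  -5.8]
cam [ 336.   13. 1522.] [[-0.017 -1.    -0.   ]
 [-0.99   0.017 -0.139]
 [ 0.139 -0.002 -0.99 ]] 450.05538505292486
250 306 242 253
60.0 26 [519.1  64.2  69.6]
70.0 27 [515.5  75.   67.9]
80.0 26 [516.8  85.8  66.3]
90.0 24 [516.9  96.1  66.1]
100.0 24 [517.1 105.9  65.9]
110.0 24 [517.4 115.7  64.8]
120.0 24 [514.3 125.6  64.3]
130.0 24 [514.6 135.4  63.3]
140.0 23 [514.8 145.2  62.2]
150.0 25 [515.2 155.   61.2]
160.0 24 [514.9 165.4  60.2]
170.0 24 [512.4 175.   59.7]
180.0 25 [513.5 184.9  57.1]
190.0 24 [513.  194.9  57.6]
200.0 24 [513.1 204.7  57.7]
210.0 24 [513.5 214.8  55.8]
220.0 25 [511.2 224.7  54.2]
230.0 24 [510.6 234.6  55.3]
240.0 14 [511.  242.9  53. ]
[372 199   4   5  11] [ 661.  -163.8   74.4] 85.69563632582754
[429 232  12  15 127] [ 539.4 -370.5   32.8] 65.12538047813192
[403 249  15  13 112] [ 486.3 -286.7   34.4] 68.57564018688844
[164 251  11   8  40] [503.6 522.2  14.9] 23.984412551819368
```

View crops.

View pics/c1.png

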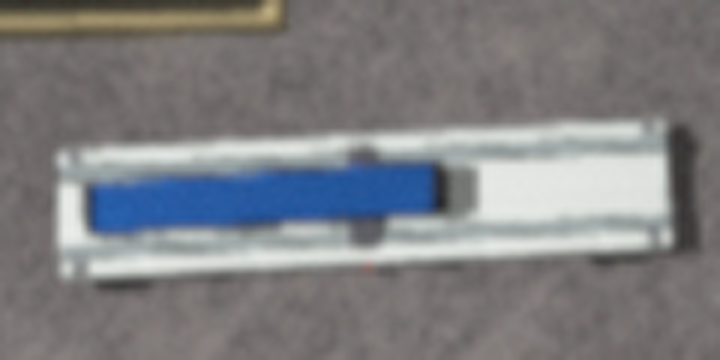

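View pics/c2.png

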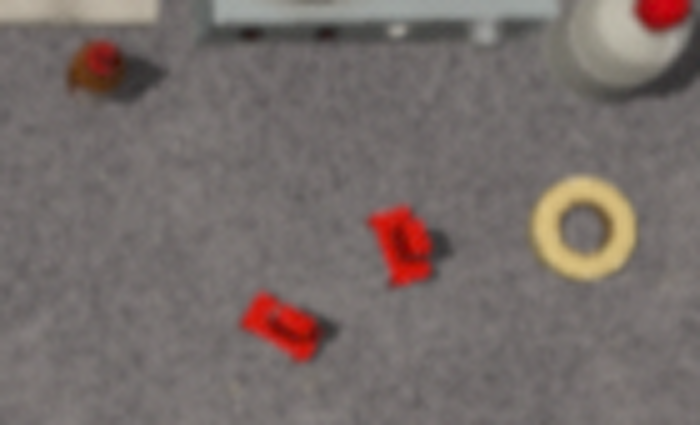

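View pics/c3.png

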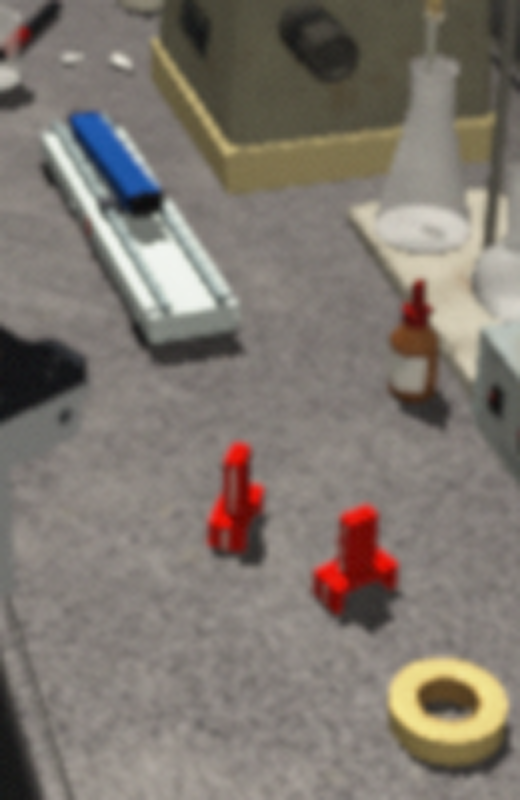

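```bash
python3 - <<'E'
from h import *
d=load('top0')
C=[pz(d,235+u/6,215+v/6,35) for u,v in [(58,150),(667,122),(672,247),(62,280)]]
for c in C: print(c.round(1))
m=sum(C)/4; print('centre',m.round(1)); a=(C[0]+C[3]-C[1]-C[2])/2; print(np.linalg.norm(a),np.degrees(np.arctan2(-a[0],a[1])), np.linalg.norm(C[0]-C[3]))
for u,v in [(362,148),(366,243)]: print('ridge',pz(d,235+u/6,215+v/6,47).round(1))
for u,v in [(90,182),(92,235)]: print('barL',pz(d,235+u/6,215+v/6,54).round(1))
for u,v in [(437,162),(438,212)]: print('barR',pz(d,235+u/6,215+v/6,72).round(1))
P=cloud(d); # oven
for y in (200,150,100): 
  m=(abs(P[...,1]-y)<10)&(P[...,2]>100)&(P[...,0]>400); Q=P[m]; print(y,Q[:,0].min(),Q[:,2].max())
E
```

```text
[545.4 265.6  35. ]
[555.5 -73.4  35. ]
[485.5 -74.5  35. ]
[472.8 262.9  35. ]
centre [514.8  95.1  35. ]
338.32586858142275 1.9289282076731222 72.58915999947622
ridge [542.   95.9  47. ]
ridge [489.3  94.1  47. ]
barL [524.7 244.7  54. ]
barL [495.5 243.4  54. ]
barR [530.2  53.9  72. ]
barR [502.9  53.7  72. ]
200 619.5659862176734 345.3103091899107
150 623.8630497018391 345.0567195923196
100 661.3782736928055 346.48980045320326
```

```bash
cat >> h.py <<'E'
def st():
    s=status.sense(); R=Ro.from_rotvec(s['ee_rot']).as_matrix(); return s,R
def go(p,h=None):
    s,R=st(); e=np.array(p)-s['tcp_pos']; print('tcp',s['tcp_pos'].round(1),'head',np.degrees(np.arctan2(R[1,0],R[0,0])).round(2),'tz',R[:,2].round(3),'F',s['force'].round(1),'open',round(s['opening'],1),'clk',s['clock'])
    print('tool shift',(R.T@e).round(1))
    if h is not None:
        a=np.radians(h); G=np.array([[np.cos(a),np.sin(a),0],[np.sin(a),-np.cos(a),0],[0,0,-1]]).T
        G=np.column_stack([[np.cos(a),np.sin(a),0],[np.sin(a),-np.cos(a),0],[0,0,-1]])
        print('tool rot deg',np.degrees(Ro.from_matrix(R.T@G).as_rotvec()).round(2))
E
python3 -m jog '[[0,0,-5,0,0,8,1],[0,0,-5,0,0,8,1],[0,0,-5,0,0,8,1],[0,0,0,0,0,0,1]]' 30
python3 -c "
from h import *
go((508,290,220),-87.8)"
```

```text
clock: 0.6
tcp_pos: [255.3, -512.2, 216.8]
ee_rot: [-2.253, 2.184, 0.011]
force: [-0.0, 0.0, -0.3]
opening: 57.4
tcp [ 255.3 -512.2  216.8] head -88.22 tz [-0.002  0.008 -1.   ] F [-0.   0.  -0.3] open 57.4 clk 0.6
tool shift [-793.9 -277.5    2.3]
tool rot deg [ 0.13  0.44 -0.42]
```

```bash
python3 -m jog '[[-50,-18,0,0,0,0,1],[-50,-18,0,0,0,0,1],[-50,-18,0,0,0,0,1],[-50,-18,0,0,0,0,1],[-50,-18,0,0,0,0,1],[-50,-18,0,0,0,0,1],[-50,-18,0,0,0,0,1],[-50,-18,0,0,0,0,1],[-50,-18,0,0,0,0,1],[-50,-18,0,0,0,0,1],[-50,-18,0,0,0,0,1],[-50,-18,0,0,0,0,1],[-50,-18,0,0,0,0,1],[-50,-18,0,0,0,0,1]]'
python3 -c "
from h import *
go((509,275,120),-87.8)"
```

```text
clock: 2.35
tcp_pos: [477.5, 219.3, 217.6]
ee_rot: [-2.284, 2.15, 0.015]
force: [0.5, -0.5, -0.3]
opening: 0.3
tcp [477.5 219.3 217.6] head -86.54 tz [-0.003  0.01  -1.   ] F [ 0.5 -0.5 -0.3] open 0.3 clk 2.35
tool shift [-52.7 -35.1  98.1]
tool rot deg [0.16 0.6  1.26]
```

```bash
python3 -m jog '[[-28,-17,15,0.1,0.6,1.2,1],[-24,-17,40,0,0,0,1],[0,0,25,0,0,0,1],[0,0,0,0,0,0,1]]'
python3 -c "
from h import *
go((509,275,44),-87.8); shot('wrist','w1'); shot('side','s1'); crop('s1',230,180,360,300,6,'s1c')"
```

```text
clock: 2.85
tcp_pos: [508.8, 279.5, 134.0]
ee_rot: [2.281, -2.158, -0.002]
force: [-0.4, -1.0, -0.1]
opening: 0.5
tcp [508.8 279.5 134. ] head -86.81 tz [-0.002 -0.    -1.   ] F [-0.4 -1.  -0.1] open 0.5 clk 2.85
tool shift [ 4.4 -0.1 90. ]
tool rot deg [ 0.11 -0.02  0.99]
```

View pics/w1.png

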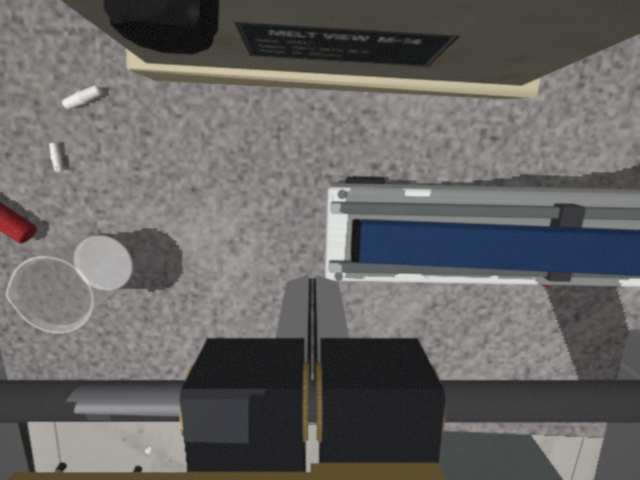

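View pics/s1c.png

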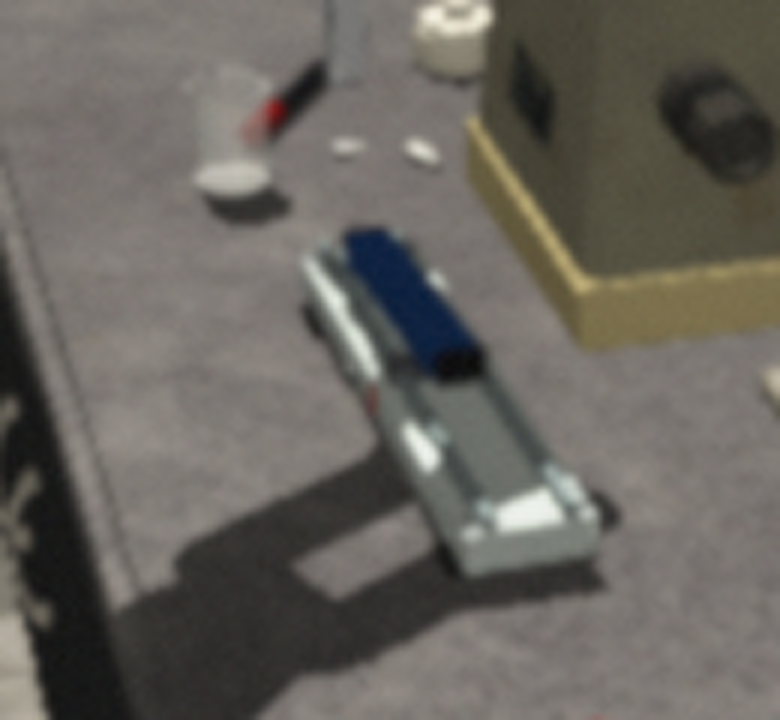

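```bash
python3 - <<'E'
from h import *
d=load('w1')
for n,u,v,h in [('corn',330,188,35),('corn',327,280,35),('bar',354,220,55),('bar',352,270,55),('bar end',352,245,55),('fenceU',338,212,43),('fenceL',338,263,43),('ridgeT',557,206,47),('ridgeT',585,206,47),('ridgeB',548,282,47),('ridgeB',572,282,47)]: print(n,pz(d,u,v,h).round(1), px(d,u,v).round(1))
E
```

```text
corn [547.5 268.7  35. ] [547.5 268.6  34.9]
corn [477.8 266.1  35. ] [519.  272.8 140.5]
bar [529.7 252.1  55. ] [527.  250.6  42.6]
bar [494.  250.5  55. ] [489.5 248.8  42.3]
bar end [512.1 252.   55. ] [511.9 251.9  54.2]
fenceU [532.1 262.3  43. ] [532.3 262.4  43.8]
fenceL [494.5 259.5  43. ] [494.2 259.4  42.1]
ridgeT [545.7 112.7  47. ] [544.7 108.5  40.6]
ridgeT [546.8  93.5  47. ] [545.1  85.3  35.6]
ridgeB [490.  106.7  47. ] [485.3  98.   34. ]
ridgeB [491.   89.3  47. ] [486.9  81.1  35.7]
```

```bash
python3 -m jog '[[0,-2,45,0,0,1,1],[0,0,40,0,0,0,1],[0,0,6,0,0,0,1],[0,0,0,0,0,0,1]]'
python3 -c "
from h import *
go((511.5,270,42),-87.8)"
```

```text
clock: 3.45
tcp_pos: [520.6, 281.2, 53.5]
ee_rot: [-2.249, 2.168, -0.014]
force: [-0.5, 0.9, 0.3]
opening: 0.4
tcp [520.6 281.2  53.5] head -87.9 tz [ 0.019  0.007 -1.   ] F [-0.5  0.9  0.3] open 0.4 clk 3.45
tool shift [10.9  9.7 11.2]
tool rot deg [-1.11  0.37 -0.1 ]
```

```bash
python3 -m jog '[[0,9,0,-1.1,0.4,0,1],[0,0,6,0,0,0,1],[0,0,4,0,0,0,1],[0,0,0,0,0,0,1]]'
python3 -c "
from h import *
go((511.5,270,42),-87.8)"
```

```text
clock: 3.95
tcp_pos: [514.6, 282.2, 48.2]
ee_rot: [-2.257, 2.175, -0.006]
force: [-0.6, 0.3, -0.7]
opening: 0.6
tcp [514.6 282.2  48.2] head -87.88 tz [ 0.007  0.002 -1.   ] F [-0.6  0.3 -0.7] open 0.6 clk 3.95
tool shift [12.1  3.6  6.2]
tool rot deg [-0.43  0.11 -0.08]
```

```bash
python3 -m jog '[[4,4,5,-0.4,0.1,0,1],[4,1,3,0,0,0,1],[5,0,0,0,0,0,1],[0,0,0,0,0,0,1]]'
python3 -c "
from h import *
go((511.5,262,42),-87.8); shot('wrist','w2')"
```

```text
clock: 4.45
tcp_pos: [509.4, 267.8, 39.2]
ee_rot: [2.261, -2.179, -0.0]
force: [0.1, -0.1, 0.4]
opening: 0.4
tcp [509.4 267.8  39.2] head -87.89 tz [-0.001 -0.    -1.   ] F [ 0.1 -0.1  0.4] open 0.4 clk 4.45
tool shift [ 5.8 -1.8 -2.8]
tool rot deg [ 0.05 -0.02 -0.09]
```

View pics/w2.png

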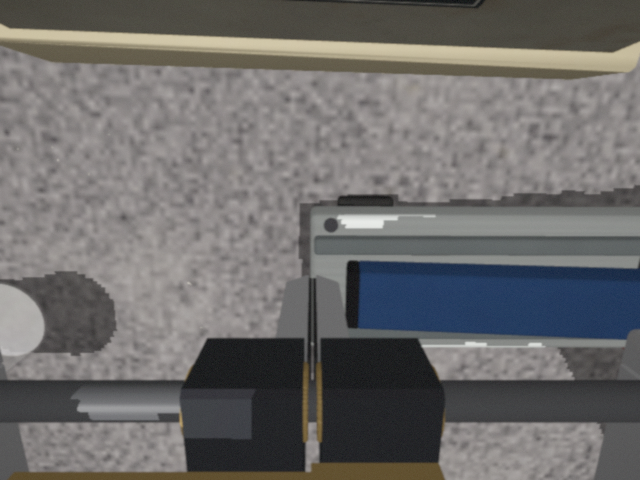

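```bash
python3 - <<'E'
from h import *
d=load('w2'); s,_=st()
print(proj(d,s['tcp_pos']))
for n,u,v,h in [('bar',348,262,55),('bar',348,327,55),('corn',312,207,35)]: print(n,pz(d,u,v,h).round(1))
E
```

```text
(np.float64(311.32198090479886), np.float64(293.7824616037575))
bar [531.9 252.6  55. ]
bar [500.5 250.7  55. ]
corn [552.  269.2  35. ]
```

```bash
python3 -m jog '[[4,-4,-1,0,0,0,1],[4,0,-1,0,0,0,1],[5,0,0,0,0,0,1],[5,0,0,0,0,0,1],[0,0,0,0,0,0,1]]'
python3 -c "
from h import *
go((513,255,42),-87.8)
shot('wrist','w3');shot('side','s3');crop('s3',260,190,360,280,7,'s3c')"
```

```text
clock: 5.12
tcp_pos: [514.5, 250.4, 41.5]
ee_rot: [-2.26, 2.179, 0.003]
force: [-0.3, 0.6, -0.3]
opening: 0.7
tcp [514.5 250.4  41.5] head -87.91 tz [-0.     0.003 -1.   ] F [-0.3  0.6 -0.3] open 0.7 clk 5.125
tool shift [-4.6  1.4 -0.5]
tool rot deg [ 0.01  0.15 -0.11]
```

View pics/w3.png

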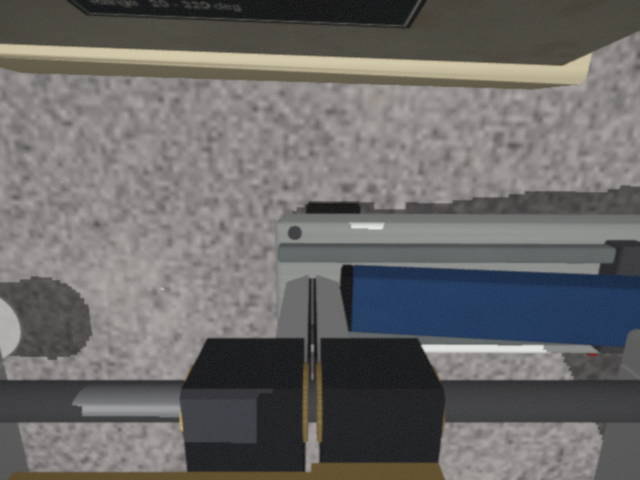

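View pics/s3c.png

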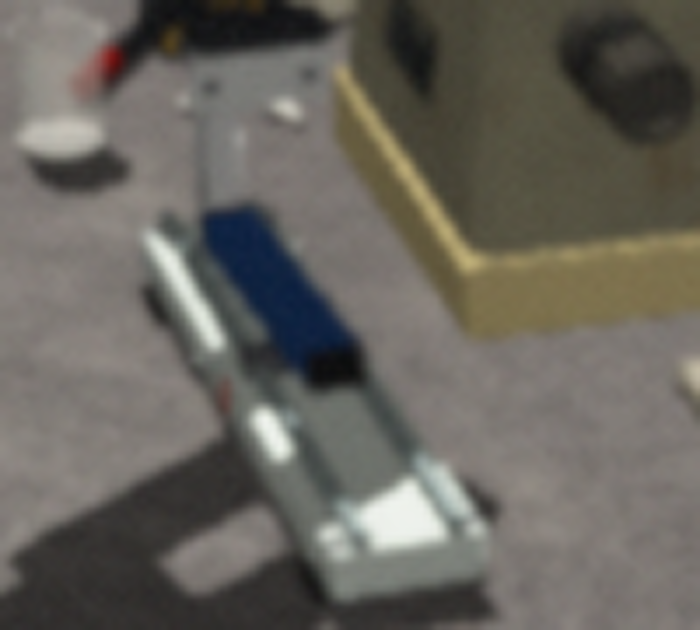

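```bash
cat >> h.py <<'E'
def bar(f,n='wrist'):
    d=shot(n,f); P=cloud(d); c=d['color'].astype(int)
    m=(c[...,2]>c[...,0]+40)&(P[...,2]>45)&(P[...,2]<90)&(abs(P[...,0]-515)<30)&(P[...,1]>0)&(P[...,1]<260)&(d['depth']>0)
    Q=P[m]; m2=np.ones(len(Q),bool)
    A=np.c_[Q[:,1]-97,np.ones(len(Q))]
    for _ in range(3):
        k=np.linalg.lstsq(A[m2],Q[m2,2],rcond=None)[0]; r=Q[:,2]-A@k; m2=abs(r)<3
    Q=Q[m2]; kx=np.polyfit(Q[:,1]-97,Q[:,0],1)
    print(n,'n',len(Q),'slope dz/dy',k[0].round(4),'ztop at 97',k[1].round(1),'blue y',np.percentile(Q[:,1],[0.5,99.5]).round(1),'x at97',kx.round(3))
E
python3 -m jog '[[3,0,0,0,0,0,1],[3,0,0,0,0,0,1],[0,0,0,0,0,0,1],[-4,0,0,0,0,0,1],[-3,0,0,0,0,0,1],[0,0,0,0,0,0,1],[0,0,0,0,0,0,1],[0,0,0,0,0,0,1]]'
python3 -c "
from h import *
go((512,255,42),-87.8); bar('w4'); bar('t4','top')"
```

```text
clock: 6.22
tcp_pos: [514.9, 251.0, 41.8]
ee_rot: [-2.263, 2.179, 0.0]
force: [-0.3, 0.7, 0.1]
opening: 0.7
tcp [514.9 251.   41.8] head -87.83 tz [ 0.     0.001 -1.   ] F [-0.3  0.7  0.1] open 0.7 clk 6.225
tool shift [-4.1  2.7 -0.2]
tool rot deg [-0.02  0.03 -0.03]
wrist n 15592 slope dz/dy -0.0967 ztop at 97 67.6 blue y [110.9 225.7] x at97 [-2.90000e-02  5.20819e+02]
top n 199 slope dz/dy -0.1043 ztop at 97 67.0 blue y [ 40.6 221.7] x at97 [3.00000e-03 5.17632e+02]
```

```bash
python3 -m jog '[[4,0,0,0,0,0,1],[4,0,0,0,0,0,1],[4,0,0,0,0,0,1],[0,0,0,0,0,0,1],[-4,0,0,0,0,0,1],[-3,0,0,0,0,0,1],[0,0,0,0,0,0,1],[0,0,0,0,0,0,1],[0,0,0,0,0,0,1]]'
python3 -c "
from h import *
go((512,245,42),-87.8); bar('w5')"
```

```text
clock: 7.45
tcp_pos: [515.1, 245.8, 41.8]
ee_rot: [-2.262, 2.179, 0.001]
force: [-0.2, -0.2, -0.3]
opening: -0.1
tcp [515.1 245.8  41.8] head -87.85 tz [ 0.     0.001 -1.   ] F [-0.2 -0.2 -0.3] open -0.1 clk 7.45
tool shift [ 0.7  3.1 -0.2]
tool rot deg [-0.03  0.06 -0.05]
wrist n 15568 slope dz/dy -0.1014 ztop at 97 67.7 blue y [106.3 220.2] x at97 [-2.90000e-02  5.20975e+02]
```

Blue end moved 225.7 → 220.2, still tilted. Continue.

```bash
python3 -m jog '[[4,0,0,0,0,0,1],[4,0,0,0,0,0,1],[4,0,0,0,0,0,1],[0,0,0,0,0,0,1],[-4,0,0,0,0,0,1],[-3,0,0,0,0,0,1],[0,0,0,0,0,0,1],[0,0,0,0,0,0,1],[0,0,0,0,0,0,1]]'
python3 -c "
from h import *
go((512,245,42),-87.8); bar('w6')"
```

```text
clock: 8.62
tcp_pos: [515.3, 240.6, 41.9]
ee_rot: [-2.262, 2.179, 0.001]
force: [-0.6, -0.3, 0.0]
opening: 0.8
tcp [515.3 240.6  41.9] head -87.85 tz [ 0.     0.001 -1.   ] F [-0.6 -0.3  0. ] open 0.8 clk 8.625
tool shift [-4.5  3.1 -0.1]
tool rot deg [-0.03  0.08 -0.05]
wrist n 15604 slope dz/dy -0.1058 ztop at 97 67.7 blue y [101.5 215. ] x at97 [-3.10000e-02  5.21194e+02]
```

```bash
python3 -m jog '[[4,1,0,0,0,0,1],[4,1,0,0,0,0,1],[4,0,0,0,0,0,1],[0,0,0,0,0,0,1],[-4,0,0,0,0,0,1],[-3,0,0,0,0,0,1],[0,0,0,0,0,0,1],[0,0,0,0,0,0,1],[0,0,0,0,0,0,1]]'
python3 -c "
from h import *
go((513,245,42),-87.8); bar('w7')"
```

```text
clock: 9.8
tcp_pos: [513.4, 235.3, 41.9]
ee_rot: [-2.261, 2.179, 0.001]
force: [0.5, 1.3, 0.2]
opening: 0.7
tcp [513.4 235.3  41.9] head -87.87 tz [ 0.     0.002 -1.   ] F [0.5 1.3 0.2] open 0.7 clk 9.8
tool shift [-9.7 -0.  -0.1]
tool rot deg [-0.03  0.1  -0.07]
wrist n 15726 slope dz/dy -0.111 ztop at 97 67.8 blue y [ 96.8 209.9] x at97 [-3.50000e-02  5.21242e+02]
```

```bash
python3 -m jog '[[4,0,0,0,0,0,1],[4,0,0,0,0,0,1],[4,0,0,0,0,0,1],[0,0,0,0,0,0,1],[-4,0,0,0,0,0,1],[-3,0,0,0,0,0,1],[0,0,0,0,0,0,1],[0,0,0,0,0,0,1],[0,0,0,0,0,0,1]]'
python3 -c "
from h import *
go((513,245,42),-87.8); bar('w8')"
```

```text
clock: 10.98
tcp_pos: [513.6, 230.1, 41.9]
ee_rot: [-2.261, 2.179, 0.002]
force: [0.4, -1.0, -0.6]
opening: 0.7
tcp [513.6 230.1  41.9] head -87.87 tz [ 0.001  0.002 -1.   ] F [ 0.4 -1.  -0.6] open 0.7 clk 10.975
tool shift [-14.9   0.   -0.1]
tool rot deg [-0.04  0.12 -0.07]
wrist n 15796 slope dz/dy -0.1166 ztop at 97 67.9 blue y [ 92.3 204.8] x at97 [-3.50000e-02  5.21394e+02]
```

```bash
python3 -m jog '[[4,0,0,0,0,0,1],[4,0,0,0,0,0,1],[4,0,0,0,0,0,1],[0,0,0,0,0,0,1],[-4,0,0,0,0,0,1],[-3,0,0,0,0,0,1],[0,0,0,0,0,0,1],[0,0,0,0,0,0,1],[0,0,0,0,0,0,1]]'
python3 -c "
from h import *
go((513,245,42),-87.8); bar('w9')"
```

```text
clock: 12.15
tcp_pos: [513.8, 224.9, 41.9]
ee_rot: [-2.261, 2.178, 0.002]
force: [0.3, 0.0, -0.7]
opening: 0.3
tcp [513.8 224.9  41.9] head -87.88 tz [ 0.001  0.002 -1.   ] F [ 0.3  0.  -0.7] open 0.3 clk 12.15
tool shift [-20.1   0.1  -0. ]
tool rot deg [-0.04  0.14 -0.08]
wrist n 15757 slope dz/dy -0.0558 ztop at 97 67.2 blue y [ 86.4 199.1] x at97 [-3.2000e-02  5.2148e+02]
```

```bash
python3 -m jog '[[-3,0,0,0,0,0,1],[0,0,0,0,0,0,1],[0,0,0,0,0,0,1],[0,0,0,0,0,0,1],[0,0,0,0,0,0,1],[0,0,0,0,0,0,1],[0,0,0,0,0,0,1],[0,0,0,0,0,0,1]]'
python3 -c "
from h import *
go((513,245,42),-87.8); bar('w10')"
```

```text
clock: 13.2
tcp_pos: [513.7, 228.0, 42.0]
ee_rot: [-2.26, 2.179, 0.002]
force: [-0.1, -0.3, -0.3]
opening: 0.4
tcp [513.7 228.   42. ] head -87.89 tz [ 0.001  0.002 -1.   ] F [-0.1 -0.3 -0.3] open 0.4 clk 13.2
tool shift [-17.1   0.1   0. ]
tool rot deg [-0.04  0.14 -0.09]
wrist n 15313 slope dz/dy -0.0181 ztop at 97 66.8 blue y [ 88.6 198.3] x at97 [-3.10000e-02  5.21431e+02]
```

```bash
python3 -m jog '[[0,0,0,0,0,0,1],[0,0,0,0,0,0,1],[0,0,0,0,0,0,1],[0,0,0,0,0,0,1]]'
python3 -c "
from h import *
bar('w11');bar('t11','top'); shot('side','s11');crop('s11',260,190,360,280,7,'s11c')"
```

```text
clock: 13.75
tcp_pos: [513.7, 227.9, 41.9]
ee_rot: [-2.26, 2.179, 0.002]
force: [0.1, 0.2, -0.3]
opening: 0.4
wrist n 15245 slope dz/dy -0.0116 ztop at 97 66.8 blue y [ 88.5 198.3] x at97 [-3.10000e-02  5.21435e+02]
top n 200 slope dz/dy 0.0007 ztop at 97 66.2 blue y [ 11.2 193.8] x at97 [-1.20000e-02  5.19477e+02]
```

View pics/s11c.png

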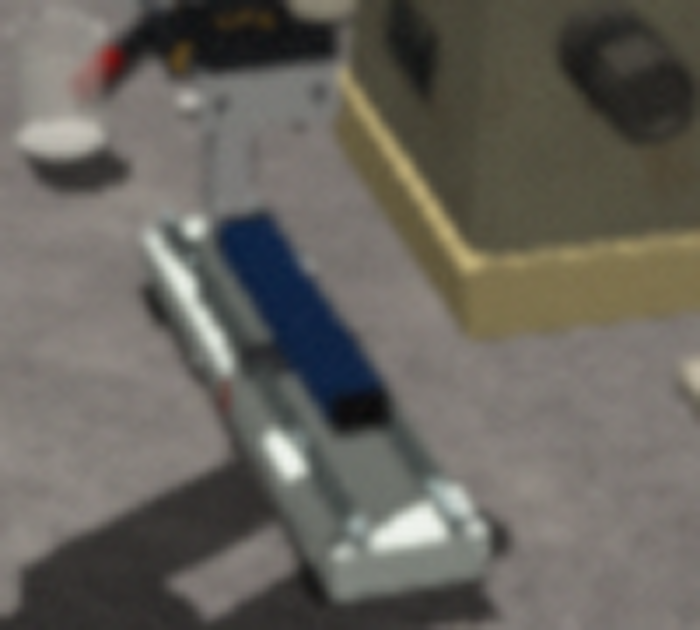

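View pics/w11.png

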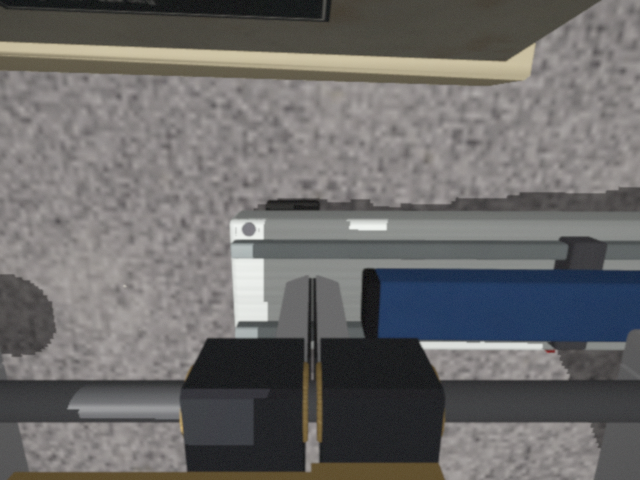

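```bash
python3 -m jog '[[4,0,0,0,0,0,1],[4,0,0,0,0,0,1],[2,0,0,0,0,0,1],[2,0,0,0,0,0,1],[2,0,0,0,0,0,1],[0.6,0,0,0,0,0,1],[0,0,0,0,0,0,1],[-4,0,0,0,0,0,1],[-6,0,0,0,0,0,1],[0,0,0,0,0,0,1],[0,0,0,0,0,0,1],[0,0,0,0,0,0,1],[0,0,0,0,0,0,1],[0,0,0,0,0,0,1],[0,0,0,0,0,0,1]]'
python3 -c "
from h import *
go((513,245,42),-87.8); bar('w12');bar('t12','top')"
```

```text
clock: 15.78
tcp_pos: [513.9, 222.9, 41.9]
ee_rot: [-2.26, 2.179, 0.002]
force: [0.0, -0.3, 0.5]
opening: 0.7
tcp [513.9 222.9  41.9] head -87.89 tz [ 0.001  0.002 -1.   ] F [ 0.  -0.3  0.5] open 0.7 clk 15.775
tool shift [-22.1   0.1  -0. ]
tool rot deg [-0.04  0.13 -0.09]
wrist n 15545 slope dz/dy -0.0008 ztop at 97 66.7 blue y [ 83.4 195.1] x at97 [-2.60000e-02  5.21531e+02]
top n 181 slope dz/dy -0.0089 ztop at 97 65.8 blue y [  7.9 187.7] x at97 [-1.60000e-02  5.19547e+02]
```

```bash
python3 -m jog '[[-10,0,0,0,0,0,1],[-4,0,-30,0,0,0,1],[0,0,-50,0,0,0,1],[30,0,-50,0,0,0,0.5],[50,10,-30,0,0,0,0.5],[40,10,0,0,0,0,0.5],[0,0,0,0,0,0,0.5],[0,0,0,0,0,0,0.5]]'
python3 -c "
from h import *
go((500,97,200),-87.8); bar('w13'); bar('t13','top')"
```

```text
clock: 16.88
tcp_pos: [498.2, 117.9, 207.6]
ee_rot: [-2.264, 2.173, -0.001]
force: [1.5, 0.5, 0.3]
opening: 45.4
tcp [498.2 117.9 207.6] head -87.67 tz [ 0.003  0.002 -1.   ] F [1.5 0.5 0.3] open 45.4 clk 16.875
tool shift [21.  -0.9  7.5]
tool rot deg [-0.17  0.13  0.13]
wrist n 7567 slope dz/dy -0.001 ztop at 97 66.7 blue y [  9.1 195.2] x at97 [-3.30000e-02  5.20707e+02]
top n 38 slope dz/dy 0.0156 ztop at 97 66.9 blue y [ 7.9 75.8] x at97 [7.50000e-02 5.26756e+02]
```

View pics/w13.png

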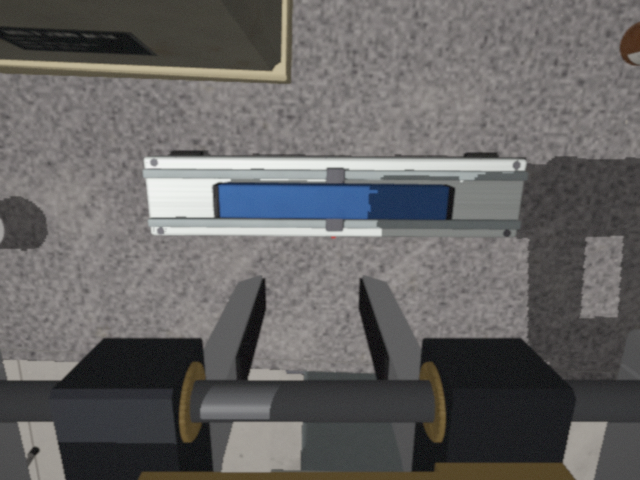

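```bash
python3 -c "
from h import *
crop('w13',280,140,400,250,6,'w13c')"
```

```text
(no output)
```

View pics/w13c.png

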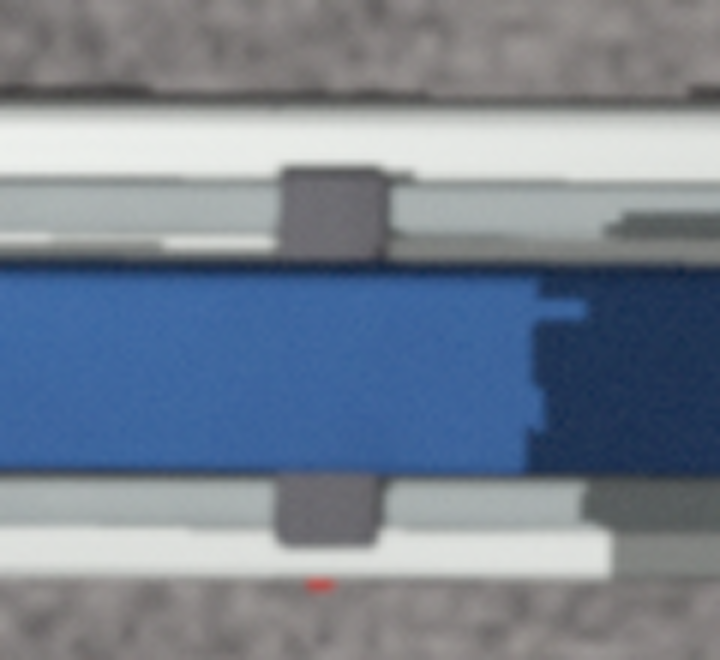

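```bash
python3 - <<'E'
from h import *
d=load('w13')
f=lambda u,v,h: pz(d,280+u/6,140+v/6,h)
a=f(334,167,47);b=f(329,546,47); print(a.round(1),b.round(1),'mid',((a+b)/2).round(1))
print(f(280,200,47).round(1),f(388,200,47).round(1))
c=f(330,265,67);e=f(330,473,67); print('bar',c.round(1),e.round(1),((c+e)/2).round(1))
L=[pz(d,*p,35) for p in [(145,157),(526,157),(523,236),(150,235)]]
for l in L: print(l.round(1))
print('stand mid',(sum(L)/4).round(1)); v=L[0]+L[3]-L[1]-L[2]; print(np.degrees(np.arctan2(-v[0],v[1])),np.linalg.norm(v)/2)
s,_=st();print('f','proj tcp',proj(d,s['tcp_pos']))
E
```

```text
[546.3  99.8  47. ] [490.6  97.4  47. ] mid [518.5  98.6  47. ]
[541.3 107.3  47. ] [541.9  91.8  47. ]
bar [534.8 100.8  67. ] [506.   99.2  67. ] [520.4 100.   67. ]
[547.6 267.3  35. ]
[561.7 -67.4  35. ]
[490.3 -77.8  35. ]
[476.6 267.6  35. ]
stand mid [519.   97.4  35. ]
2.3397758625465612 340.30175464398843
f proj tcp (np.float64(311.0939579327755), np.float64(293.89245853494896))
```

```bash
python3 -m jog '[[50,2,0,0,0,0,0.5],[50,2,0,0,0,0,0.5],[50,2,0,0,0,0,0.5],[50,2,0,0,0,0,0.5],[50,2,0,0,0,0,0.5],[50,2,0,0,0,0,0.5],[50,2,0,0,0,0,0.5],[50,2,0,0,0,0,0.5],[50,0,0,0,0,0,0.5],[0,0,0,0,0,-6,0.5],[0,0,0,0,0,-6,0.5],[0,0,0,0,0,-6,0.5],[0,0,0,0,0,0,0.5]]'
python3 -c "
from h import *
go((490,-369,200),-69); d=shot('wrist','w14')
P=cloud(d); c=d['color'].astype(int); red=(c[...,0]>c[...,1]+80)&(P[...,2]>8)&(P[...,2]<90)
n,l,q,ce=cv2.connectedComponentsWithStats(red.astype(np.uint8))
for i in range(1,n):
  if q[i,4]>50: print(q[i],P[l==i].mean(0).round(1)); T=P[(l==i)&(P[...,2]>55)]; print(len(T),T.mean(0).round(1),cv2.minAreaRect(T[:,:2].astype(np.float32))) if len(T) else 0; T=P[(l==i)&(P[...,2]>15)&(P[...,2]<25)]; print(len(T),cv2.minAreaRect(T[:,:2].astype(np.float32)))
"
```

```text
clock: 18.6
tcp_pos: [512.4, -331.2, 193.4]
ee_rot: [-2.604, 1.745, 0.024]
force: [0.4, 0.2, 0.3]
opening: 46.9
tcp [ 512.4 -331.2  193.4] head -67.67 tz [-0.009  0.015 -1.   ] F [0.4 0.2 0.3] open 46.9 clk 18.6
tool shift [26.4 35.1 -7. ]
tool rot deg [0.16 0.96 1.34]
[ 351  176   35   56 1498] [ 544.4 -367.7   35.5]
504 [ 542.3 -370.3   61.1] ((541.662841796875, -371.04132080078125), (24.226491928100586, 14.083206176757812), 16.57246208190918)
850 ((542.0997314453125, -370.9468994140625), (49.52378463745117, 26.034536361694336), 16.69196319580078)
[ 237  195   51   57 1276] [ 491.2 -288.1   34.3]
438 [ 489.  -289.3   61.3] ((488.3988952636719, -289.3093566894531), (23.65949821472168, 13.183544158935547), 56.82262420654297)
818 ((488.2643737792969, -289.30328369140625), (49.98715591430664, 25.79984474182129), 57.05706787109375)
```

View pics/w14.png

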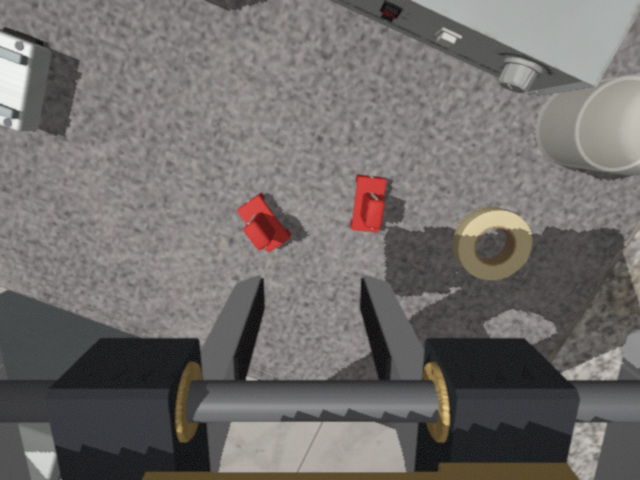

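```bash
python3 -c "
from h import *
go((542,-371,110),-73.4)"
python3 -m jog '[[24,-15,0,0.2,0.9,5.7,0.5],[20,-3,30,0,0,0,0.5],[0,0,30,0,0,0,0.5],[0,0,20,0,0,0,0.5],[0,0,0,0,0,0,0.5]]'
python3 -c "
from h import *
go((542,-371,110),-73.4); shot('wrist','w15')"
```

```text
tcp [ 512.3 -331.1  193.3] head -67.69 tz [-0.009  0.015 -1.   ] F [-0.9 -0.5  0.8] open 46.7 clk 18.65
tool shift [ 49.6 -12.5  82.4]
tool rot deg [0.2  0.96 5.71]
clock: 19.27
tcp_pos: [547.4, -364.2, 110.0]
ee_rot: [-2.513, 1.884, 0.0]
force: [0.3, 0.5, 0.7]
opening: 47.1
tcp [ 547.4 -364.2  110. ] head -73.72 tz [ 0.     0.001 -1.   ] F [0.3 0.5 0.7] open 47.1 clk 19.275
tool shift [5.  7.1 0. ]
tool rot deg [-0.03  0.03 -0.32]
```

View pics/w15.png

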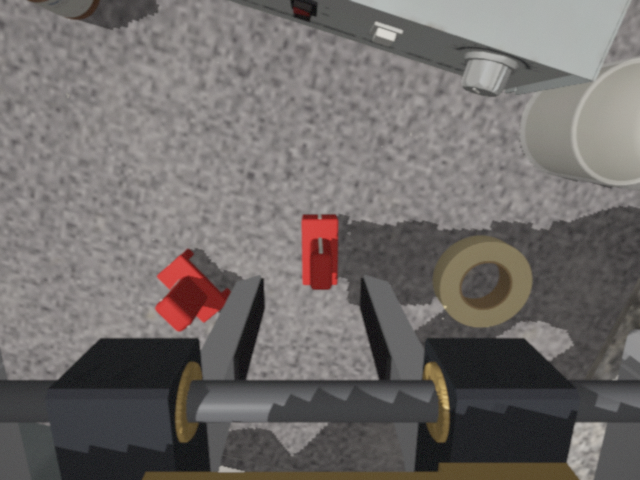

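```bash
python3 -m jog '[[5,7,10,0,0,-0.3,0.5],[0,0,15,0,0,0,0.5],[0,0,10,0,0,0,0.5],[0,0,0,0,0,0,0.5]]'
python3 -c "
from h import *
go((542,-371,27),-73.4); d=shot('wrist','w16')
P=cloud(d); c=d['color'].astype(int); red=(c[...,0]>c[...,1]+80)&(P[...,2]>55)&(P[...,2]<90)
n,l,q,ce=cv2.connectedComponentsWithStats(red.astype(np.uint8))
for i in range(1,n):
  if q[i,4]>50: T=P[(l==i)]; print(len(T),T.mean(0).round(1),cv2.minAreaRect(T[:,:2].astype(np.float32)))
"
```

```text
clock: 19.82
tcp_pos: [543.9, -373.4, 77.3]
ee_rot: [-2.518, 1.878, -0.012]
force: [1.0, -0.4, 0.1]
opening: 47.3
tcp [ 543.9 -373.4   77.3] head -73.43 tz [ 0.006 -0.004 -1.   ] F [ 1.  -0.4  0.1] open 47.3 clk 19.825
tool shift [-3.2  1.4 50.3]
tool rot deg [-0.26 -0.34 -0.03]
913 [ 543.2 -370.7   61.4] ((542.6788940429688, -371.048095703125), (21.620447158813477, 13.53419303894043), 16.73105812072754)
700 [ 491.5 -287.9   61.3] ((489.17608642578125, -288.7293395996094), (21.449132919311523, 13.319409370422363), 58.93653869628906)
```

```bash
python3 -m jog '[[-3,1,0,-0.3,-0.3,0,0.5],[0,0,20,0,0,0,0.5],[0,0,15,0,0,0,0.5],[0,0,12,0,0,0,0.5],[0,0,0,0,0,0,0.5]]'
python3 -c "
from h import *
go((542.5,-371,27),-73.4)"
```

```text
clock: 20.5
tcp_pos: [542.3, -370.6, 27.4]
ee_rot: [2.518, -1.877, 0.0]
force: [-0.3, -0.3, -0.2]
opening: 46.9
tcp [ 542.3 -370.6   27.4] head -73.41 tz [-0.    -0.001 -1.   ] F [-0.3 -0.3 -0.2] open 46.9 clk 20.5
tool shift [ 0.4 -0.1  0.4]
tool rot deg [ 0.04 -0.05 -0.01]
```

Excellent. Close gently (10 N).

```bash
python3 -m jog '[[0,0,0,0,0,0,1],[0,0,0,0,0,0,1],[0,0,0,0,0,0,1],[0,0,0,0,0,0,1],[0,0,-10,0,0,0,1],[0,0,-40,0,0,0,1],[0,0,-50,0,0,0,1],[0,0,-50,0,0,0,1],[0,0,-30,0,0,0,1],[0,0,0,0,0,0,1]]' 12
python3 -c "
from h import *
go((500,60,200),-87.7); shot('wrist','w17'); shot('top','t17')"
```

```text
clock: 21.75
tcp_pos: [543.2, -371.2, 217.8]
ee_rot: [2.517, -1.877, 0.009]
force: [0.6, 0.6, -0.2]
opening: 13.9
tcp [ 543.2 -371.2  217.8] head -73.42 tz [ 0.004 -0.005 -1.   ] F [ 0.6  0.6 -0.2] open 13.9 clk 21.75
tool shift [-425.6  -81.6   15.7]
tool rot deg [-0.17 -0.29 14.29]
```

View pics/w17.png

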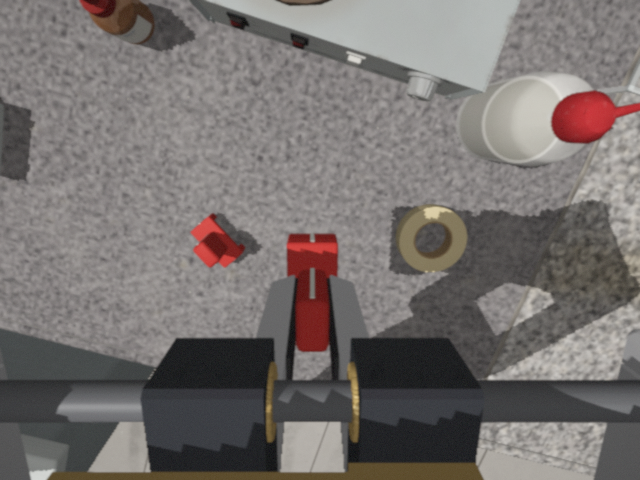

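```bash
python3 -m jog '[[0,0,0,-0.1,-0.3,7,1],[0,0,0,0,0,7,1],[-40,0,0,0,0,0,1],[-45,0,0,0,0,0,1],[-45,0,0,0,0,0,1],[-45,0,0,0,0,0,1],[-45,0,0,0,0,0,1],[-45,0,0,0,0,0,1],[-45,0,0,0,0,0,1],[-45,0,0,0,0,0,1],[-30,0,0,0,0,0,1],[-20,0,0,0,0,0,1],[0,0,0,0,0,0,1]]'
python3 -c "
from h import *
go((519,98.5,200),-87.7);bar('w18')"
```

```text
clock: 23.48
tcp_pos: [505.3, 55.3, 184.3]
ee_rot: [2.242, -2.167, -0.106]
force: [0.2, 0.1, -0.3]
opening: 14.4
tcp [505.3  55.3 184.3] head -88.1 tz [-0.064  0.032 -0.997] F [ 0.2  0.1 -0.3] open 14.4 clk 23.475
tool shift [-43.2 -14.2 -15.2]
tool rot deg [ 3.62  1.94 -0.34]
wrist n 8666 slope dz/dy -0.001 ztop at 97 66.7 blue y [  9. 195.] x at97 [-3.1000e-02  5.2085e+02]
```

View pics/w18.png

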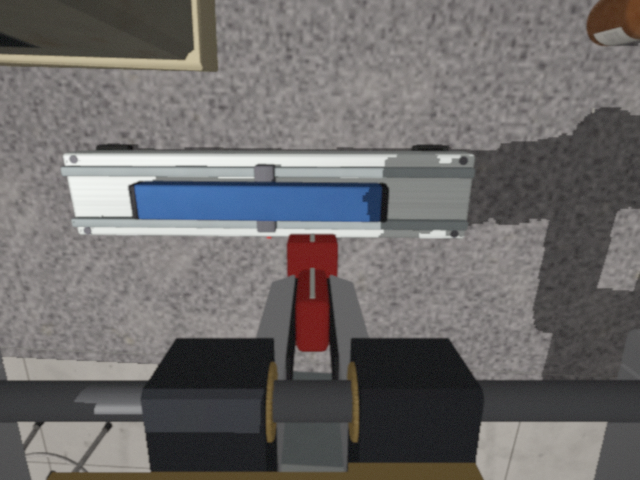

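```bash
python3 -m jog '[[-25,-9,-5,3.6,1.9,-0.3,1],[-12,-4,0,0,0,0,1],[-4,0,0,0,0,0,1],[0,0,0,0,0,0,1]]'
python3 -c "
from h import *
go((520.5,98.5,120),-87.7)"
```

```text
clock: 24.02
tcp_pos: [516.3, 92.4, 185.9]
ee_rot: [2.254, -2.179, -0.005]
force: [-0.1, -0.0, -0.3]
opening: 14.2
tcp [516.3  92.4 185.9] head -88.07 tz [-0.007 -0.002 -1.   ] F [-0.1 -0.  -0.3] open 14.2 clk 24.025
tool shift [-6.1 -4.8 65.8]
tool rot deg [ 0.4  -0.12 -0.37]
```

```bash
python3 -m jog '[[-6,-5,10,0.4,-0.1,-0.4,1],[0,0,20,0,0,0,1],[0,0,20,0,0,0,1],[0,0,12,0,0,0,1],[0,0,0,0,0,0,1],[0,0,0,0,0,0,1]]'
python3 -c "
from h import *
go((520.5,98.5,104),-87.7);shot('wrist','w19');shot('side','s19');shot('top','t19');crop('s19',250,170,370,260,6,'s19c')"
```

```text
clock: 24.78
tcp_pos: [522.5, 96.7, 120.0]
ee_rot: [2.263, -2.178, 0.0]
force: [0.2, 0.0, -0.5]
opening: 14.0
tcp [522.5  96.7 120. ] head -87.82 tz [-0. -0. -1.] F [ 0.2  0.  -0.5] open 14.0 clk 24.775
tool shift [-1.9  1.9 16. ]
tool rot deg [ 0.01 -0.02 -0.12]
```

View pics/w19.png

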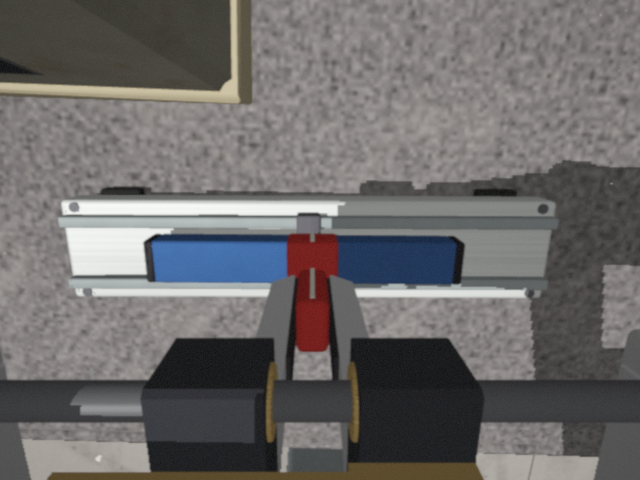

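View pics/s19c.png

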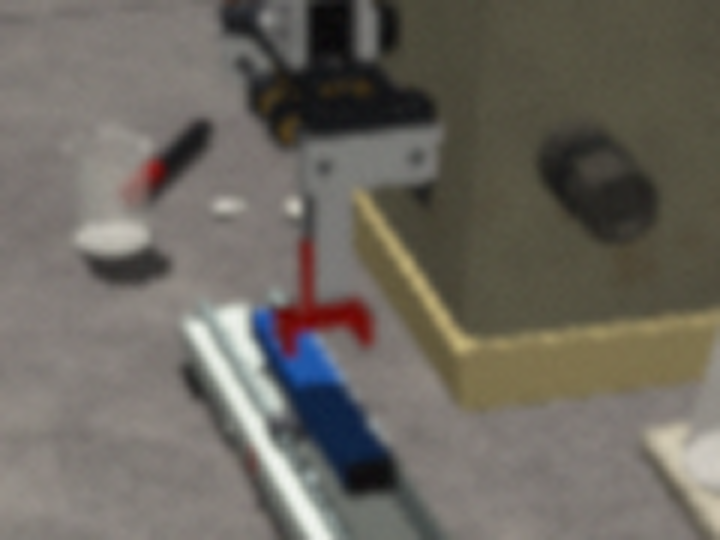

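```bash
python3 - <<'E'
from h import *
d=load('w19')
crop('w19',250,190,380,310,6,'w19c')
P=cloud(d);c=d['color'].astype(int)
bl=(c[...,2]>c[...,0]+40)&(P[...,2]>60)&(P[...,2]<72)&(abs(P[...,0]-515)<30)
Q=P[bl];k=np.polyfit(Q[:,1],Q[:,0],1);
r=cv2.minAreaRect(Q[:,:2].astype(np.float32)); print('bar rect',r,Q.mean(0))
red=(c[...,0]>c[...,1]+60)&(P[...,2]>100)&(P[...,2]<118)&(abs(P[...,0]-520)<60)&(abs(P[...,1]-97)<40)
T=P[red]; print(len(T),T.min(0),T.max(0)); T=T[abs(T[:,2]-np.median(T[:,2]))<4]; print(np.median(T,0),cv2.minAreaRect(T[:,:2].astype(np.float32)))
s=load('side0'); 
E
```

```text
bar rect ((520.3257446289062, 102.0346908569336), (28.306610107421875, 188.9695281982422), 1.859167456626892) [521.5663974  103.84831526  66.53414456]
1745 [527.16990642  84.49621551 100.02311234] [547.03349192 109.44309212 117.93095974]
[539.00637289  97.08387019 111.17617272] ((537.076416015625, 96.83802795410156), (19.37508201599121, 24.806875228881836), 1.52885901927948)
```

View pics/w19c.png

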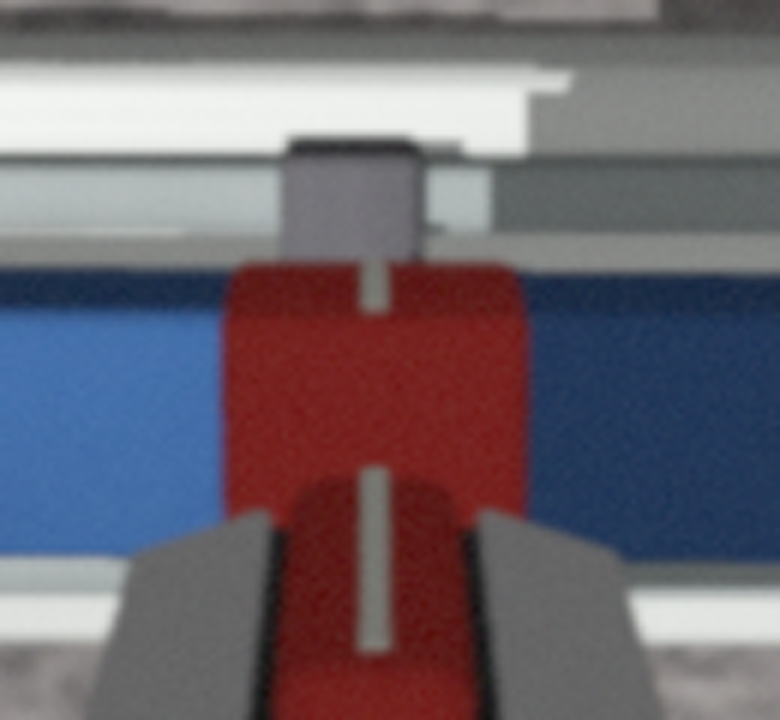

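```bash
python3 -c "
from h import *
d=load('w19')
print(pz(d,250+351/6,190+160/6,47), pz(d,250+351/6,190+230/6,47))"
python3 -m jog '[[-2,2,4,0,0,0,1],[0,0,6,0,0,0,1],[0,0,4,0,0,0,1],[0,0,0,0,0,0,1],[0,0,0,0,0,0,1]]'
python3 -c "
from h import *
go((520.5,98.5,81),-87.7)"
```

```text
[545.38020375  99.6764812   47.        ] [537.50716032  99.38645383  47.        ]
clock: 25.55
tcp_pos: [521.0, 99.0, 106.3]
ee_rot: [-2.263, 2.177, -0.003]
force: [0.1, 0.3, -0.5]
opening: 14.1
tcp [521.   99.  106.3] head -87.8 tz [ 0.002 -0.    -1.   ] F [ 0.1  0.3 -0.5] open 14.1 clk 25.55
tool shift [ 0.5  0.5 25.3]
tool rot deg [-0.13 -0.02 -0.1 ]
```

```bash
python3 -m jog '[[0,0.5,6,-0.1,0,0,1],[0,0,6,0,0,0,1],[0,0,5,0,0,0,1],[0,0,3,0,0,0,1],[0,0,0,0,0,0,1],[0,0,0,0,0,0,1]]'
python3 -c "
from h import *
go((520.5,98.5,80.5),-87.7);bar('w20');shot('side','s20');crop('s20',250,170,370,260,6,'s20c')"
```

```text
clock: 26.3
tcp_pos: [520.4, 98.9, 84.7]
ee_rot: [2.263, -2.178, 0.0]
force: [-1.3, 0.6, -0.1]
opening: 13.8
tcp [520.4  98.9  84.7] head -87.8 tz [ 0. -0. -1.] F [-1.3  0.6 -0.1] open 13.8 clk 26.3
tool shift [ 0.4 -0.1  4.2]
tool rot deg [-0.   -0.02 -0.1 ]
wrist n 13585 slope dz/dy -0.0009 ztop at 97 66.7 blue y [  8.8 195.1] x at97 [-3.30000e-02  5.21849e+02]
```

View pics/s20c.png

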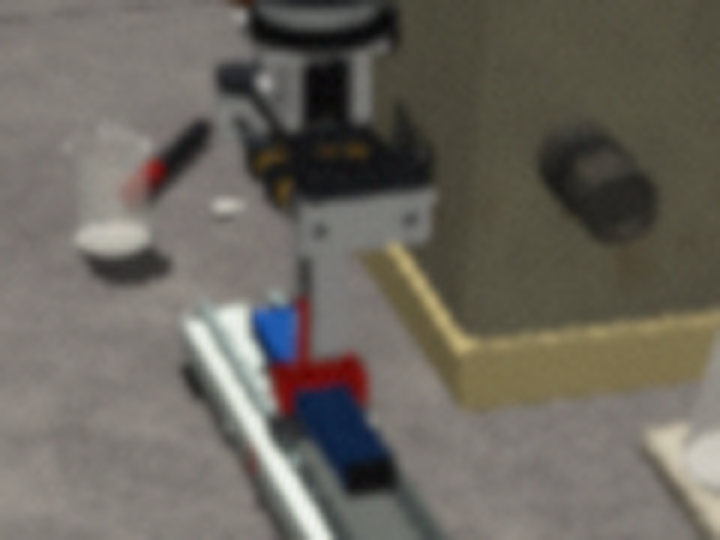

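View pics/w20.png

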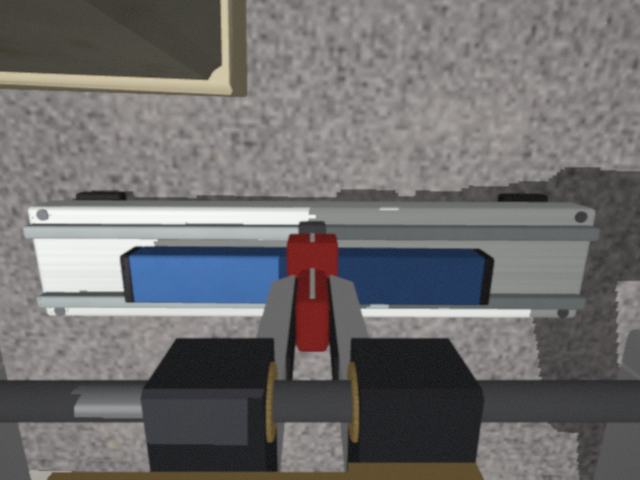

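```bash
python3 -m jog '[[0,0,1.5,0,0,0,1],[0,0,1.5,0,0,0,1],[0,0,0.6,0,0,0,1],[0,0,0,0,0,0,1],[0,0,0,0,0,0,1]]'
python3 -c "
from h import *
go((520.5,98.5,80.5),-87.7);bar('w21')"
```

```text
clock: 27.02
tcp_pos: [520.8, 98.9, 81.5]
ee_rot: [-2.263, 2.178, -0.002]
force: [-0.6, 0.1, -0.3]
opening: 13.9
tcp [520.8  98.9  81.5] head -87.81 tz [ 0.001 -0.    -1.   ] F [-0.6  0.1 -0.3] open 13.9 clk 27.025
tool shift [0.4 0.3 1. ]
tool rot deg [-0.07 -0.02 -0.11]
wrist n 13894 slope dz/dy -0.0007 ztop at 97 66.7 blue y [  8.8 195.1] x at97 [-3.30000e-02  5.21861e+02]
```

```bash
python3 -m jog '[[0,0,0.7,0,0,0,1],[0,0,0.3,0,0,0,1],[0,0,0,0,0,0,1]]'
python3 -c "
from h import *
go((520.5,98.5,80.5),-87.7)"
```

```text
clock: 27.45
tcp_pos: [520.9, 98.9, 81.5]
ee_rot: [-2.263, 2.178, -0.002]
force: [0.4, -1.0, 0.9]
opening: 14.7
tcp [520.9  98.9  81.5] head -87.8 tz [ 0.001 -0.    -1.   ] F [ 0.4 -1.   0.9] open 14.7 clk 27.45
tool shift [0.4 0.4 1. ]
tool rot deg [-0.06 -0.03 -0.1 ]
```

```bash
python3 -m jog '[[0,0,1.2,0,0,0,1],[0,0,0,0,0,0,1]]'
python3 -c "
from h import *
go((520.5,98.5,80.5),-87.7)"
```

```text
clock: 27.7
tcp_pos: [521.3, 98.9, 81.5]
ee_rot: [-2.263, 2.178, -0.003]
force: [0.4, -1.0, -0.7]
opening: 13.6
tcp [521.3  98.9  81.5] head -87.79 tz [ 0.002 -0.001 -1.   ] F [ 0.4 -1.  -0.7] open 13.6 clk 27.7
tool shift [0.4 0.8 1. ]
tool rot deg [-0.11 -0.03 -0.09]
```

```bash
python3 -m jog '[[0,0,0,0,0,0,0.8],[0,0,0,0,0,0,0.75],[0,0,0,0,0,0,0.7],[0,0,0,0,0,0,0.7],[0,0,0,0,0,0,0.7],[0,0,0,0,0,0,0.7]]'
python3 -c "
from h import *
go((520.5,98.5,80.5),-87.7);bar('w22')"
```

```text
clock: 28.45
tcp_pos: [521.1, 98.9, 80.3]
ee_rot: [-2.263, 2.178, -0.002]
force: [0.7, -0.2, -0.8]
opening: 28.4
tcp [521.1  98.9  80.3] head -87.8 tz [ 0.001 -0.    -1.   ] F [ 0.7 -0.2 -0.8] open 28.4 clk 28.45
tool shift [ 0.4  0.6 -0.2]
tool rot deg [-0.08 -0.03 -0.1 ]
wrist n 13064 slope dz/dy -0.001 ztop at 97 66.7 blue y [  8.8 195.2] x at97 [-3.40000e-02  5.22258e+02]
```

View pics/w22.png

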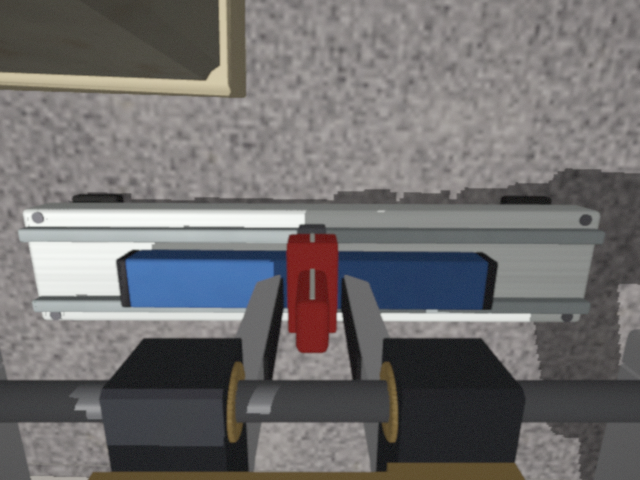

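```bash
python3 -m jog '[[0,0,0,0,0,0,0.55],[0,0,-5,0,0,0,0.5],[0,0,-10,0,0,0,0.5],[0,0,-20,0,0,0,0.5],[0,0,-30,0,0,0,0.5],[0,15,-40,0,0,0,0.5],[0,15,-30,0,0,0,0.5],[0,0,0,0,0,0,0.5],[0,0,0,0,0,0,0.5]]'
python3 -c "
from h import *
go((490,98.5,200),-87.7);bar('w23');d=load('w23')
P=cloud(d); c=d['color'].astype(int)
for a,b in [(105,125),(68,78)]:
  red=(c[...,0]>c[...,1]+60)&(P[...,2]>a)&(P[...,2]<b)&(abs(P[...,0]-520)<60)&(abs(P[...,1]-97)<40)
  T=P[red]; print(len(T),np.median(T,0).round(1),cv2.minAreaRect(T[:,:2].astype(np.float32)))
shot('side','s23');crop('s23',250,170,370,260,6,'s23c'); shot('top','t23'); crop('w23',200,120,440,300,3,'w23c')"
```

```text
clock: 29.62
tcp_pos: [491.2, 97.8, 222.9]
ee_rot: [-2.261, 2.176, -0.006]
force: [0.2, 0.2, -0.3]
opening: 46.8
tcp [491.2  97.8 222.9] head -87.81 tz [ 0.005 -0.    -1.   ] F [ 0.2  0.2 -0.3] open 46.8 clk 29.625
tool shift [-0.8  1.3 22.9]
tool rot deg [-0.31 -0.03 -0.11]
wrist n 5915 slope dz/dy -0.0008 ztop at 97 66.7 blue y [  9.1 195.2] x at97 [-3.10000e-02  5.20629e+02]
582 [521.1  99.2 114.4] ((519.858642578125, 99.40083312988281), (24.60041618347168, 13.448649406433105), 2.613348960876465)
1092 [529.3  98.7  72.7] ((520.552978515625, 99.08860778808594), (49.029640197753906, 25.85460090637207), 2.2629570960998535)
```

View pics/w23c.png

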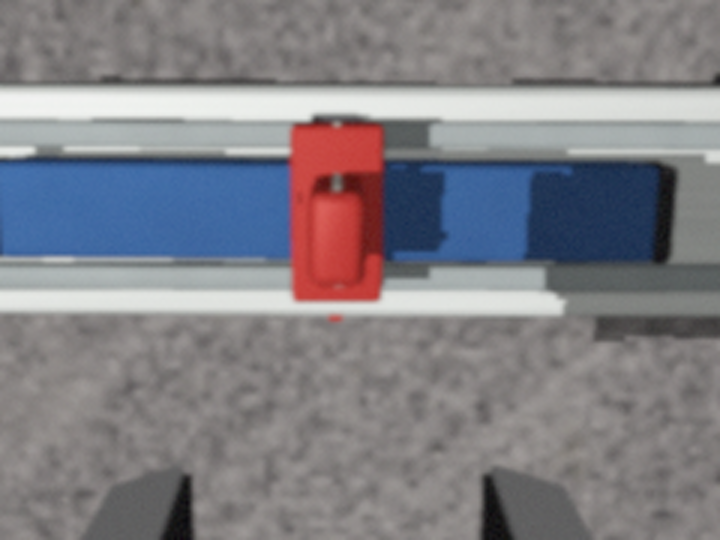

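View pics/s23c.png

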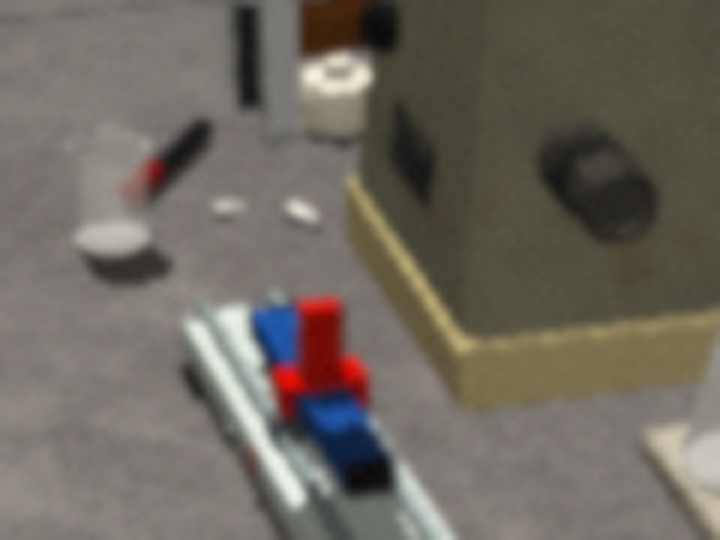

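View pics/t23.png

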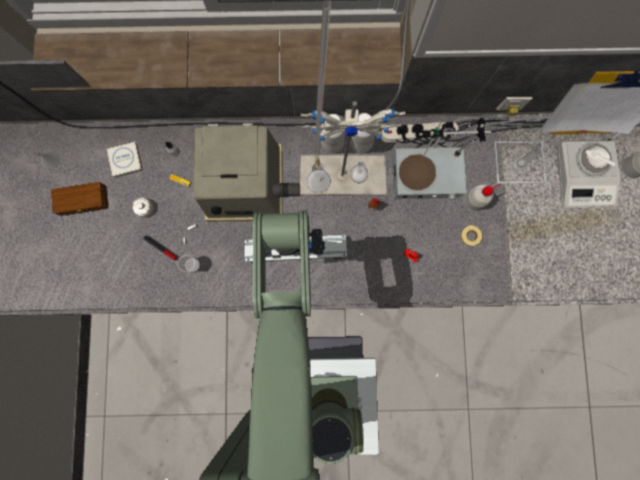

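```bash
python3 -c "
from plant import workorder
print(workorder.hand_in())"
```

```text
the job is handed in; nothing more can be done
None
```

I found the bar's balance point, set the red rider on it over the ridge, and handed the job in at about 30 s. The hand-in reports no verdict, so success rests on my own last checks.

- **Bar:** I pushed its low left end along in about 5 mm steps, backing off each time. It tipped up and settled, then I pushed it about 3 mm further. With nothing touching it, the camera slope read about -0.001 rad and the top was at 66.7 mm (67 mm expected when level on the ridge). The slope and height read the same after the rider was on.
- **Rider:** I took the farther of the two look-alikes, about 657 mm from the base against 567 mm, and lowered it until it touched the bar. The last picture puts it about 0.5 mm from the ridge middle along the stand and within about 1 mm of the bar's centreline. Its crosspiece top is at 72.7 mm (73 mm expected), and it looks upright. It is released and the arm is clear.
- **Bystanders:** They look unmoved in the last overhead picture, where I compared them by eye.
- **Disagreements:**
  - The overhead and wrist cameras placed the ridge 2–4 mm apart. I used the closer wrist view.
  - Contact did not show above the roughly 1 N noise in the force reading. I judged it from the tool stopping at 81.5 mm, about 1 mm higher than I had worked out.

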